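# Key the discharge station on

### The job

Take the T-key from its red stand and fit its square socket onto the square spindle down inside the round collar of the black discharge station, pushed fully home. Then turn the key clockwise until it stops, with the pointer on the green mark, and leave it fitted there. Do not disturb the glass-cased cell, the AA holder or the test clip.

Things in the scene. Friction and masses are not known exactly. Their poses are not given: they have to be found in the camera images.
- key: Loose T-key, 0.2 to 0.4 kg, upright in the stand: a square steel tube 28 x 28 mm outside, 60 mm tall, with a square socket 19.6 mm wide and 36 mm deep in its underside (sides parallel to the tube's); across its top a yellow bar 90 mm long (key's y), 14 mm wide (x), 14 mm tall. Origin: centre of the tube's underside; z up along the tube
- key_bar (a point): centre of the key's cross bar, 67 mm above the key's origin; axes as the key's
- stand: red plastic block 70 x 70 x 30 mm, fixed, with a 32 mm square pocket 24 mm deep in its top, in which the key stands (key's underside 6 mm above the bench). Origin: centre of its underside
- tester: discharge station: fixed black box 180 (x) x 120 (y) x 50 mm tall with a round collar on top and, 80 mm to +x of the collar, a dial with a yellow pointer. Origin: at bench level on the collar's axis; the box reaches from x = -55 to +125 mm and y = -60 to +60 mm
- collar_floor (a point): centre of the collar's floor, on the spindle's axis, 50 mm above the bench: the key is fully home when its underside rests here (the bar's centre then is 67 mm above)
- collar_rim (a point): centre of the mouth of the aluminium collar (inner radius 21.5, outer 27, 35 mm tall). Inside it stands a steel spindle 18 mm square, 28 mm tall (7 mm below the rim), its top edges bevelled by 1 mm. How the square is turned differs each time and is not measured; any of the four ways round fits. It needs about 0.2 N m to turn
- pointer (a joint): dial pointer, geared one to one to the spindle: 0 at the red mark (start, against a stop that way), growing as the spindle is turned clockwise seen from above, 1.57 on the green mark, stop at 1.6 rad. It says nothing about how the square stands
- glass_cell: amber glass-cased cell, upright round jar 62 mm in diameter, 107 mm tall, loose, leave alone. Origin: centre of its underside
- aa_holder: red AA holder with two cells, 62 x 34 x 16 mm, loose, leave alone. Origin: centre of its underside
- test_clip: copper test clip with black grip, about 50 x 14 x 19 mm, loose, leave alone. Origin: centre of its underside
There are look-alikes about, which are no part of the job. There is more than one size of the tester; the one meant has the size given above. What is shaped like the key but purple is not meant.

How it is judged (in metres and radians):
On the way:
1. the key is fully home on the spindle before the pointer has gone far from red (under 0.6 rad) (horizontal distance between key and collar_floor below 0.005 m and z of key in the frame of collar_floor between -0.004 and 0.004 m and angle between key's own z axis and vertical below 0.12 rad and value of joint pointer below 0.6 rad), for 0.1 s.
At the end, for the whole second after the job is handed in: The key stands released and at rest on the spindle, within 5 mm of its axis, its underside within 4 mm of the collar's floor, tilted less than 0.12 rad, and the pointer is at 1.42 rad or more (green) (horizontal distance between key and collar_floor below 0.005 m and z of key in the frame of collar_floor between -0.004 and 0.004 m and angle between key's own z axis and vertical below 0.12 rad and value of joint pointer above 1.42 rad and linear speed of key below 0.02 m/s); the robot touches nothing.
It fails at once if the glass-cased cell is moved more than 25 mm (distance of glass_cell from where it was at the start of the episode above 0.025 m).
It fails at once if the AA holder is moved more than 25 mm (distance of aa_holder from where it was at the start of the episode above 0.025 m).
It fails at once if the test clip is moved more than 25 mm (distance of test_clip from where it was at the start of the episode above 0.025 m).
It fails at once if the glass-cased cell is tipped more than 0.35 rad (angle between glass_cell's own z axis and vertical above 0.35 rad).
It also fails if it takes over 72 s, if anything falls off the work surface, if the arm or the gripper's body presses on something with over 40 N, if the wrist force passes 120 N, or if a joint passes its speed limit or range.

### The arm

A 6-joint arm with a two-finger parallel gripper is mounted at the origin on the work surface. World frame = base frame: x ahead of the robot, y to its left, z up, the work surface at z = 0. Lengths are in mm, angles in rad, forces in N, time in s.
With the tool pointing down it reaches from about 325 to 850 mm from the base axis. Payload 4.4 kg.
Tool frame: the origin (TCP) lies midway between the tips of the shut fingers; the grasp point (between the pads) lies 19 mm behind it; z points along the fingers, y is the line along which they close (so a half turn about z gives the same grasp; the last joint's range is limited). The gripper opens to 94 mm and grips with 3 to 60 N. Pads are 16 mm wide; open, the fingers measure 119 mm over their backs; the gripper's body (75 mm by 177 mm) begins 78 mm behind the grasp point.
Start: joints at [-1.367, 0.207, 1.542, -0, 1.393, -0.15], TCP at [199.205, -539.393, 205.447] pointing down, gripper open.
Joint ranges: [-2.73, 2.73], [-0.86, 2.22], [0.23, 2.46], [-1.11, 4.25], [0.08, 2.63], [-2.82, 2.82]. Speed limits (rad/s): [2.79, 2.79, 3.14, 3.14, 3.14, 3.14].

### API

Orientations are given as a unit quaternion [x, y, z, w].
In Python, from workcell import * gives the robot as it stands. The module is installed in compiled form; this text tells all that it offers.
- The arm moves only by the shell command python3 -m pendant 'ROWS'. ROWS is JSON, a list of rows, each an object of numbers: "tx", "ty", "tz": the shift along the world's x, y, z as a fraction of full scale; "yaw": the turn about the world's z as a fraction of full scale; "jaw": the opening, from -1 (shut) to 1 (fully open). A call has 1 to 5 rows; each row shifts and turns the commanded pose from where the row before left it; what a row does not reach is not made up. Full scale, the value 1, is 0.5 m for a shift and 30 degrees for a turn. A row lasts 1/10 s, in which the tool goes at most 50 mm and 8.59 degrees, less where a joint would pass 70% of its speed; a pose out of reach is approached as far as the arm can. A call with a number of a shift or a turn outside -1 to 1 is refused whole. A call with a gripper value outside its range is refused whole. The fingers move at their own pace and stop on an object; the grip force is fixed at half the most. Time passes only in rows, so rows that do not move let the fingers close. It gives the time, the measured TCP pose, the force and the opening at its end, in the units of the state.
- observe(): the state, without advancing time (a new reading comes with each control period).
- camera(name): name is "scene" or "top" or "wrist"; returns the picture (384x512x3 uint8, blue, green, red); there is no depth.
- camera_params(name): a dict with "fovy" (degrees; the focal length in pixels is half the picture's height over the tangent of half this angle, whatever the lens; pixels are square), "cx", "cy" (the principal point, pixels), "dist_coeffs" ([k1, k2, p1, p2, k3] as OpenCV has them; the pictures are not rectified), "R" (3x3) and "t" (3): a world point X has camera coordinates R X + t. Camera axes: x right, y down, z forward; pixel columns grow to the right and rows downward; lengths in mm; the calibration is good to about 2 mm. A picture is of the moment at which its call begins: read the wrist's pose just before it. camera_params takes no time and is no camera call; for the wrist camera it gives the pose at the moment of the call.
- finish_job(): hands the job in, once; it reports no verdict.
Trained networks look in the newest picture that a camera, given by its name, has taken for a name from the list of things; names that differ only in an ending like _2 or _b are one class to them, and where a whole thing is asked for, a point or a joint stands for the part that bears it (a point fixed in the world has none). Each returns a list of dicts, best first, with "p" (0 to 1); they miss things now and then, are a little off and sometimes report something else, mostly with a low value. They report only what shows in the picture. A call takes as long as a camera call. They do not tell look-alikes from the thing itself.
- boxes_of(camera, target): "box" ([left, top, right, bottom] in pixels, round what is visible of it).
The state is a dict: "time": time; "qpos": joint angles; "dq": joint speeds; "joint_efforts": joint torques, N m; "tool_pos": TCP position; "tool_rot": TCP orientation; "ft_force": force on the tool from outside, world axes, zero at the start; "torque": the same for the moment, N m; "gripper_width": finger opening in mm.
Only numpy, scipy, OpenCV 4.12 (cv2) and the standard library are available. Lean on these libraries where they do the work, as an engineer would, in place of code of your own. Each camera call takes 0.05 s, during which the arm holds its last target. There are 200 camera calls.

## Working session

There is one attempt and no reset: what is moved stays moved. The work goes in short steps, Python scripts to look and compute and a shell command to move; the robot and the scene stay as the last step left them, time stands still between calls to the robot, and variables do not carry over. Pictures are saved under pics/ and viewed, on a budget of 10 in all, crops included, one or two more only if the job needs it, and the job is handed in when it is done.

```bash
mkdir -p pics; cat > h.py <<'E'
from workcell import *
import numpy as np, cv2
def K(p):
    f=192/np.tan(np.radians(p["fovy"])/2); return np.array([[f,0,p["cx"]],[0,f,p["cy"]],[0,0,1.]])
def ray(p,uv,z):
    R=np.array(p["R"]);t=np.array(p["t"])
    n=cv2.undistortPoints(np.array([[uv]],float),K(p),np.array(p["dist_coeffs"]))[0,0]
    c=-R.T@t; d=R.T@np.array([n[0],n[1],1]); return c+d*(z-c[2])/d[2]
def proj(p,X):
    return cv2.projectPoints(np.array(X,float).reshape(-1,3),cv2.Rodrigues(np.array(p["R"]))[0],np.array(p["t"],float),K(p),np.array(p["dist_coeffs"]))[0].reshape(-1,2)
E
python3 - <<'E'
from h import *
a=camera("scene");b=camera("top");
cv2.imwrite("pics/a.png",np.vstack([cv2.resize(b,(768,576))]));cv2.imwrite("pics/b.png",cv2.resize(a,(768,576)))
p=camera_params("top");print(-np.array(p["R"]).T@p["t"],p["fovy"])
for t in ["key","stand","tester","collar_rim","glass_cell","aa_holder","test_clip"]:
    for d in boxes_of("top",t): 
        x=d["box"];print(t,round(d["p"],2),np.round(x),np.round(ray(p,[(x[0]+x[2])/2,(x[1]+x[3])/2],50)))
print(observe())
E
```

```text
[337.40757274  38.57066357 902.89896624] 56.07068656933187
key 0.96 [164. 128. 201. 147.] [553. 190.  50.]
key 0.85 [120. 133. 144. 172.] [520. 310.  50.]
key 0.46 [310. 109. 376. 194.] [ 514. -198.   50.]
stand 0.83 [172. 122. 207. 164.] [540. 174.  50.]
tester 0.96 [313. 111. 374. 193.] [ 512. -197.   50.]
tester 0.81 [116. 195. 202. 322.] [268. 245.  50.]
tester 0.77 [330. 216. 430. 349.] [ 199. -272.   50.]
tester 0.47 [342. 130. 355. 136.] [ 559. -212.   50.]
collar_rim 0.85 [328. 216. 432. 347.] [ 201. -271.   50.]
collar_rim 0.81 [311. 114. 374. 195.] [ 507. -195.   50.]
collar_rim 0.7 [114. 191. 200. 319.] [276. 249.  50.]
glass_cell 0.84 [250.  73. 276. 107.] [670.  -5.  50.]
aa_holder 0.79 [245. 135. 261. 162.] [523.  22.  50.]
test_clip 0.44 [265. 175. 273. 194.] [436. -15.  50.]
{'time': 0.45, 'qpos': array([-1.36749355e+00,  2.06622717e-01,  1.54161423e+00, -1.01278645e-05,
        1.39348240e+00, -1.50465359e-01]), 'dq': array([-1.63727457e-05, -5.90439630e-04, -6.78032662e-04,  1.41318333e-03,
        1.19823377e-03,  1.67774734e-03]), 'joint_efforts': array([-2.06680966e-04, -3.70416605e+01, -2.81345916e+01,  6.97740773e-02,
        2.95262702e-02, -5.46484637e-05]), 'tool_pos': array([ 199.19406385, -539.33775139,  205.37948418]), 'tool_rot': array([ 9.84396601e-01,  1.75963996e-01, -6.65598405e-06, -6.31892091e-05]), 'ft_force': array([-0.61413808,  1.19801369, -0.62197992]), 'torque': array([ 0.00854513,  0.0069429 , -0.03135064]), 'gripper_width': 94.13880158003349}
```

View pics/a.png

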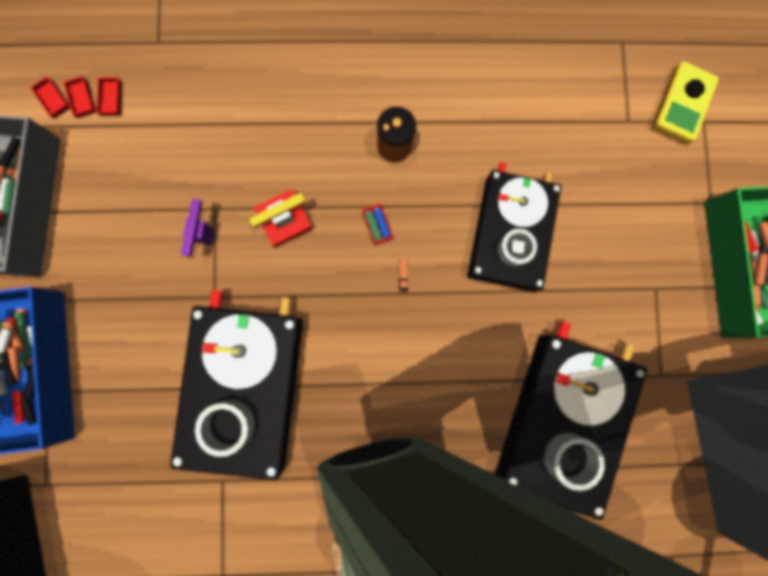

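View pics/b.png

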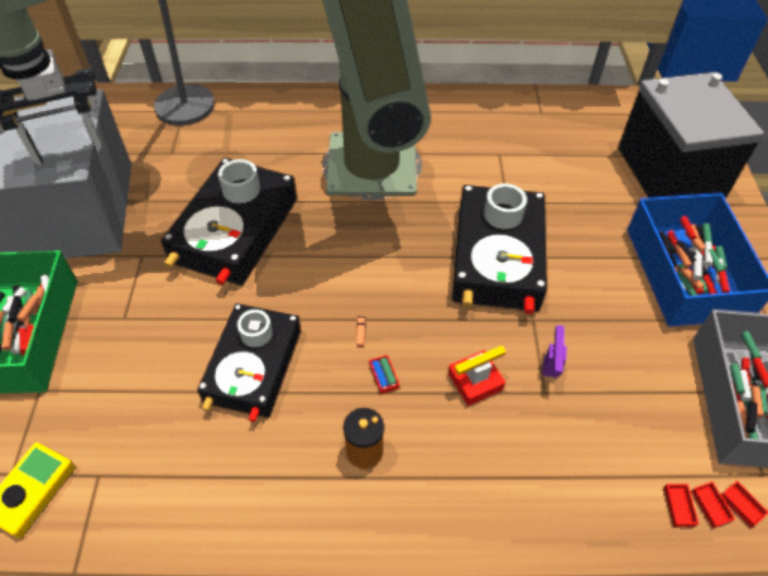

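Top view candidates: the yellow-bar key is at (277,209) in the red stand, and the purple look-alike is at (195,230). The stations are small at (518,240), large left at (237,390) and large right at (575,425). I'll measure the stations next.

```bash
python3 - <<'E'
from h import *
p=camera_params("top")
for n,c in dict(small=[(488,172),(560,186),(541,290),(470,277)],left=[(193,308),(302,318),(282,478),(172,468)],right=[(544,336),(645,372),(603,516),(497,474)]).items():
    for z in (35,50):
        q=np.array([ray(p,np.array(k)/1.5,z)[:2] for k in c]); print(n,z,np.round(q).tolist(),[round(np.linalg.norm(q[i]-q[(i+1)%4])) for i in range(4)])
for n,u,z in [("smallcollar",(519,246),85),("left",(222,430),85),("right",(579,463),85),("barL",(252,219),73),("barR",(304,200),73),("dialsmall",(522,202),50),("dialL",(239,351),50),("dialR",(590,388),50)]:
    print(n,ray(p,np.array(u)/1.5,z).round())
E
```

```text
small 35 [[611.0, -161.0], [586.0, -281.0], [412.0, -240.0], [436.0, -124.0]] [123, 178, 119, 179]
small 50 [[606.0, -157.0], [582.0, -276.0], [411.0, -235.0], [434.0, -121.0]] [121, 175, 116, 176]
left 35 [[394.0, 321.0], [375.0, 148.0], [126.0, 182.0], [146.0, 352.0]] [174, 251, 171, 250]
left 50 [[393.0, 316.0], [374.0, 146.0], [130.0, 179.0], [149.0, 346.0]] [171, 246, 168, 246]
right 35 [[337.0, -241.0], [275.0, -406.0], [50.0, -324.0], [122.0, -156.0]] [176, 240, 183, 232]
right 50 [[337.0, -237.0], [276.0, -399.0], [55.0, -318.0], [125.0, -153.0]] [173, 236, 180, 228]
smallcollar [ 477. -193.   85.]
left [210. 261.  85.]
right [ 145. -270.   85.]
barL [528. 220.  73.]
barR [557. 139.  73.]
dialsmall [ 555. -211.   50.]
dialL [325. 244.  50.]
dialR [ 253. -307.   50.]
```

The small station is the one meant: it measures about 175x117 mm with 80 mm from collar to dial, while the others are about 240x170. I'm moving over it for a close wrist look at the collar and spindle.

```bash
python3 -m pendant '[{"tx":0.056,"ty":0.069,"tz":0.02,"jaw":1},{"tx":0.056,"ty":0.069,"tz":0.02,"jaw":1},{"tx":0.056,"ty":0.069,"tz":0.02,"jaw":1},{"tx":0.056,"ty":0.069,"tz":0.02,"jaw":1},{"tx":0.056,"ty":0.069,"tz":0.02,"jaw":1}]'
python3 -m pendant '[{"tx":0.056,"ty":0.069,"tz":0.02,"jaw":1},{"tx":0.056,"ty":0.069,"tz":0.02,"jaw":1},{"tx":0.04,"ty":0.069,"tz":0.02,"jaw":1},{"tx":0.03,"ty":0.069,"tz":0.02,"jaw":1},{"jaw":1}]'
python3 - <<'E'
from h import *
im=camera("wrist");p=camera_params("wrist");cv2.imwrite("pics/w1.png",cv2.resize(im,(768,576)));cv2.imwrite("pics/w1raw.png",im)
R=np.array(p["R"]);print(observe()["tool_pos"],-R.T@p["t"],R[2],p["fovy"])
print(proj(p,[[477,-193,85],[477,-193,50],[555,-211,50]])*1.5)
E
```

```text
[ 199.17070904 -539.37286419  205.42119669] [ 269.65548837 -514.35535767  383.68428204] [-0.24215056 -0.08865756 -0.96617956] 60.139249018701655
[[ -84.28506164 -472.86808399]
 [ -34.75059012 -409.03420609]
 [  35.40736882 -549.93521386]]invalid input at $[0]: expected keys tx, ty, tz, yaw, jaw
invalid input at $[0]: expected keys tx, ty, tz, yaw, jaw
```

View pics/w1.png

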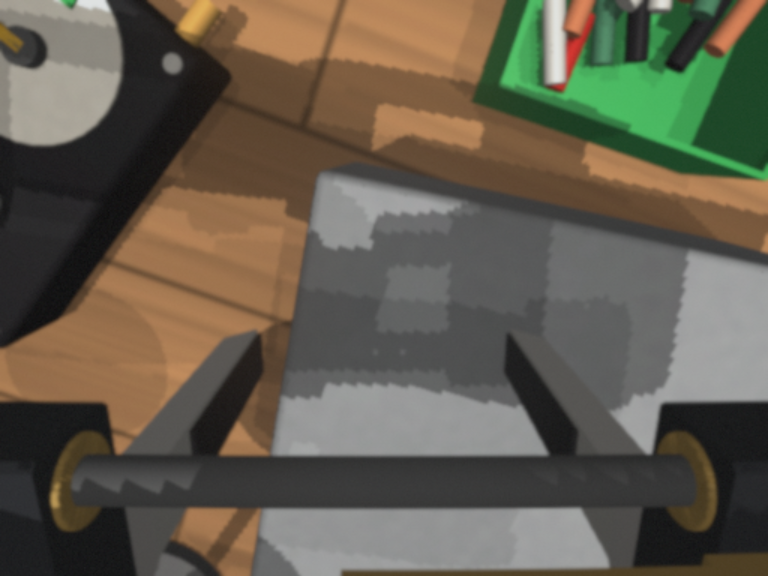

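All five keys are required in every row. The wrist camera looks ahead along the tool's x axis, so I'll stop about 40 mm short of the collar.

```bash
python3 -m pendant '[{"tx":0,"ty":0,"tz":0.1,"yaw":0,"jaw":1},{"tx":0.05,"ty":0.07,"tz":0.04,"yaw":0,"jaw":1},{"tx":0.05,"ty":0.07,"tz":0.03,"yaw":0,"jaw":1},{"tx":0.05,"ty":0.07,"tz":0.03,"yaw":0,"jaw":1},{"tx":0.05,"ty":0.07,"tz":0,"yaw":0,"jaw":1}]'
python3 -m pendant '[{"tx":0.05,"ty":0.07,"tz":0,"yaw":0,"jaw":1},{"tx":0.06,"ty":0.076,"tz":0,"yaw":0,"jaw":1},{"tx":0.06,"ty":0.078,"tz":0,"yaw":0,"jaw":1},{"tx":0.06,"ty":0.078,"tz":0,"yaw":0,"jaw":1},{"tx":0.046,"ty":0.078,"tz":0,"yaw":0,"jaw":1}]'
python3 -m pendant '[{"tx":0,"ty":0.074,"tz":0,"yaw":0,"jaw":1},{"tx":0,"ty":0,"tz":0,"yaw":0,"jaw":1}]'
python3 - <<'E'
from h import *
im=camera("wrist");p=camera_params("wrist");cv2.imwrite("pics/w2.png",cv2.resize(im,(768,576)));cv2.imwrite("pics/w2raw.png",im)
import pickle;pickle.dump(p,open("w2.pkl","wb"))
R=np.array(p["R"]);print(observe()["tool_pos"],-R.T@p["t"],R[2],p["fovy"])
print(proj(p,[[477,-193,85],[477,-193,50],[555,-211,50]])*1.5)
E
```

```text
time: 1.0
tool_pos: [300.5, -399.4, 308.4]
tool_rot: [0.984, 0.176, 0.001, 0.003]
ft_force: [0.7, -0.1, -1.2]
gripper_width: 93.7
time: 1.5
tool_pos: [438.4, -207.6, 305.7]
tool_rot: [0.984, 0.176, 0.0, 0.0]
ft_force: [0.2, -0.3, -0.4]
gripper_width: 94.1
time: 1.7
tool_pos: [437.6, -168.5, 305.7]
tool_rot: [0.984, 0.179, 0.0, -0.001]
ft_force: [-0.2, -0.6, 0.3]
gripper_width: 93.7
[ 437.4851916  -170.7188776   305.70525722] [ 507.75313937 -145.30875998  484.00913776] [-0.24132758 -0.09021854 -0.96624097] 60.139249018701655
[[425.50234381 211.39272769]
 [422.16979331 206.77752985]
 [476.45050081 126.59436113]]
```

View pics/w2.png

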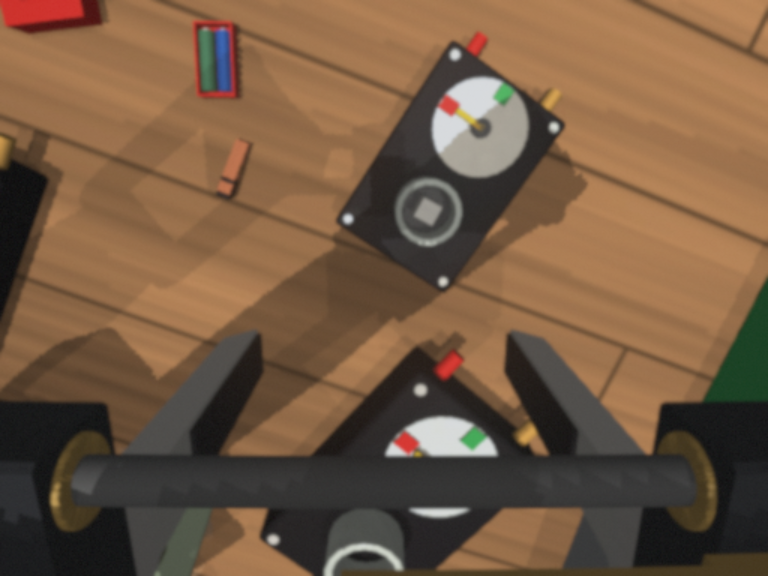

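The small station's collar is at (428,211), within 3 px of its prediction, and the spindle square shows inside it. The pointer is on red. I'm going lower for the angle.

```bash
python3 -m pendant '[{"tx":0,"ty":0,"tz":-0.1,"yaw":0,"jaw":1},{"tx":0,"ty":0,"tz":-0.1,"yaw":0,"jaw":1},{"tx":0,"ty":0,"tz":-0.1,"yaw":0,"jaw":1},{"tx":0,"ty":0,"tz":0,"yaw":0,"jaw":1}]'
python3 - <<'E'
from h import *
p=camera_params("wrist");im=camera("wrist");cv2.imwrite("pics/w3raw.png",im)
import pickle;pickle.dump(p,open("w3.pkl","wb"))
c=proj(p,[[477,-193,85]])[0];print(observe()["tool_pos"],c)
# rectified top-down views at z=78 and 85, 5px/mm, +-32mm, up=+x, right=-y
def ortho(z,h=32,s=8):
    n=2*h*s; r,cc=np.mgrid[0:n,0:n]; X=np.stack([477+h-r/s,-193+h-cc/s,np.full(r.shape,z)],-1)
    q=proj(p,X).astype(np.float32).reshape(n,n,2); return cv2.remap(im,q[...,0],q[...,1],cv2.INTER_CUBIC)
A,B=ortho(78),ortho(85)
cv2.imwrite("pics/o.png",cv2.resize(np.hstack([A,B]),(800,400)));cv2.imwrite("pics/o78.png",A);cv2.imwrite("pics/o85.png",B)
E
```

```text
time: 2.15
tool_pos: [431.0, -170.1, 148.2]
tool_rot: [0.985, 0.175, -0.006, -0.005]
ft_force: [-1.4, 0.8, -0.7]
gripper_width: 94.1
[ 434.16260186 -171.82137345  152.45009191] [306.49455155 156.41960658]
```

View pics/o.png

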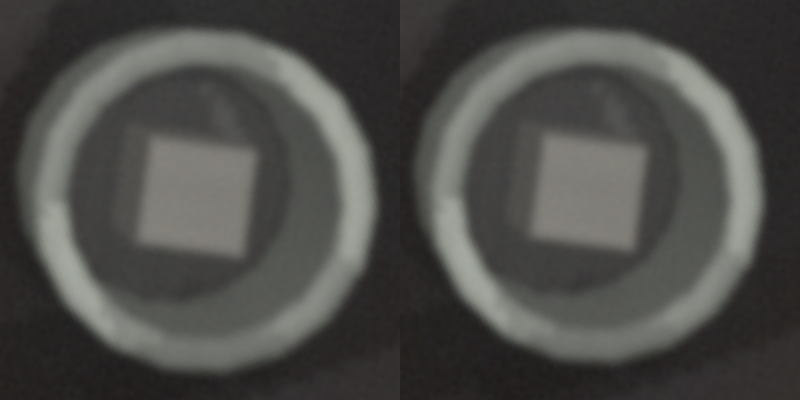

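The spindle top is a clean square centred in the collar, turned about 8° clockwise from the world axes. I'll refine that numerically.

```bash
python3 - <<'E'
import cv2,numpy as np
A=cv2.imread("pics/o78.png",0)
for th in (100,110,118):
    m=(A>th).astype(np.uint8); m[:, :]=cv2.morphologyEx(m,cv2.MORPH_OPEN,np.ones((9,9)))
    n,l,s,c=cv2.connectedComponentsWithStats(m)
    k=l[250,250]; 
    if k==0: print(th,"none",A[250,250]);continue
    cn=cv2.findContours((l==k).astype(np.uint8),0,2)[0][0]; r=cv2.minAreaRect(cn)
    print(th,r,"x",477+32-r[0][1]/8,"y",-193+32-r[0][0]/8,np.array(r[1])/8)
B=cv2.imread("pics/o85.png",0); e=cv2.GaussianBlur(B,(0,0),3)
cs=cv2.HoughCircles(e,cv2.HOUGH_GRADIENT,1,400,param1=60,param2=20,minRadius=195,maxRadius=235);print(cs, cs is not None and (509-cs[0,0,1]/8,-161-cs[0,0,0]/8,cs[0,0,2]/8))
E
```

```text
100 ((250.75843811035156, 250.63150024414062), (137.5314178466797, 137.72108459472656), 7.873938083648682) x 477.6710624694824 y -192.34480476379395 [17.19142723 17.21513557]
110 ((250.9988250732422, 250.7584686279297), (131.3085479736328, 131.650146484375), 7.85331392288208) x 477.6551914215088 y -192.37485313415527 [16.4135685  16.45626831]
118 ((250.9674835205078, 250.79086303710938), (124.95559692382812, 125.48111724853516), 7.5494208335876465) x 477.6511421203613 y -192.37093544006348 [15.61944962 15.68513966]
None False
```

```bash
python3 -m pendant '[{"tx":0,"ty":0,"tz":0.1,"yaw":0.286,"jaw":1},{"tx":0.01,"ty":0.07,"tz":0.06,"yaw":0.286,"jaw":1},{"tx":0.01,"ty":0.09,"tz":0.02,"yaw":0.286,"jaw":1},{"tx":0.01,"ty":0.09,"tz":0,"yaw":0.286,"jaw":1},{"tx":0.01,"ty":0.09,"tz":0,"yaw":0.286,"jaw":1}]'
python3 -m pendant '[{"tx":0.02,"ty":0.09,"tz":0,"yaw":0.286,"jaw":1},{"tx":0.04,"ty":0.08,"tz":0,"yaw":0.286,"jaw":1},{"tx":0.06,"ty":0.07,"tz":0,"yaw":0.286,"jaw":1},{"tx":0.06,"ty":0.05,"tz":0,"yaw":0.286,"jaw":1},{"tx":0,"ty":0,"tz":0,"yaw":0.286,"jaw":1}]'
python3 -m pendant '[{"tx":0,"ty":0,"tz":0,"yaw":0.14,"jaw":1},{"tx":0,"ty":0,"tz":0,"yaw":0,"jaw":1},{"tx":0,"ty":0,"tz":0,"yaw":0,"jaw":1}]'
python3 - <<'E'
from h import *
p=camera_params("wrist");im=camera("wrist");cv2.imwrite("pics/w4.png",cv2.resize(im,(768,576)));cv2.imwrite("pics/w4raw.png",im)
import pickle;pickle.dump(p,open("w4.pkl","wb"))
o=observe();print(o["tool_pos"],o["tool_rot"],proj(p,[[542,180,80],[540,174,30]])*1.5)
E
```

```text
time: 2.7
tool_pos: [460.2, -2.3, 251.1]
tool_rot: [0.851, 0.526, 0.004, 0.003]
ft_force: [0.2, -0.3, 0.1]
gripper_width: 94.1
time: 3.2
tool_pos: [552.1, 145.1, 249.4]
tool_rot: [0.598, 0.802, 0.003, 0.003]
ft_force: [-0.9, -0.3, -0.3]
gripper_width: 93.8
time: 3.5
tool_pos: [548.9, 142.2, 248.5]
tool_rot: [0.573, 0.82, 0.002, 0.002]
ft_force: [-1.4, 0.0, -0.5]
gripper_width: 93.8
[548.45466175 142.18544426 247.91220717] [0.57253348 0.81987899 0.00125991 0.00150682] [[391.60484054 206.16621093]
 [385.30912961 205.84208832]]
```

View pics/w4.png

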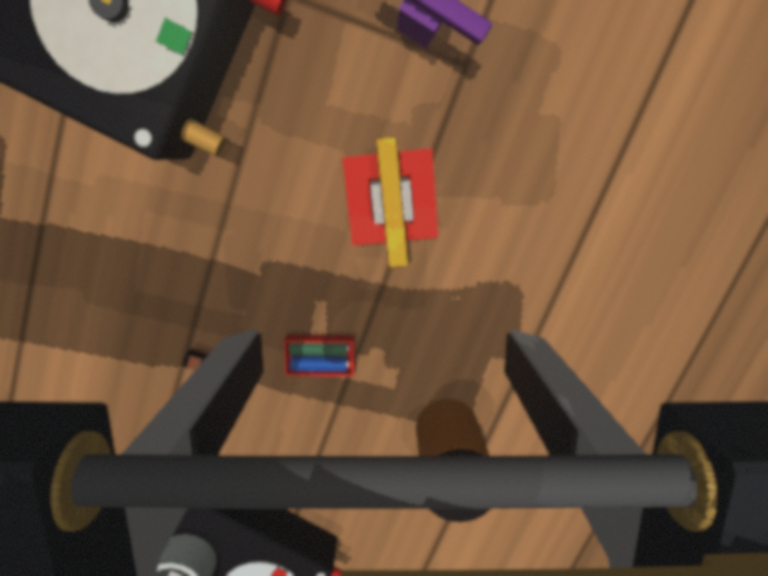

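The yellow-bar key in its red stand is at (391,202), and the purple look-alike is at the top, (440,20). Next is the bar centre and angle.

```bash
cat > bar.py <<'E'
from h import *
def bar(p,im,z,c,h=70,s=6):
    n=2*h*s; r,cc=np.mgrid[0:n,0:n]; X=np.stack([c[0]+h-r/s,c[1]+h-cc/s,np.full(r.shape,z)],-1)
    q=proj(p,X).astype(np.float32).reshape(n,n,2); A=cv2.remap(im,q[...,0],q[...,1],cv2.INTER_CUBIC)
    H=cv2.cvtColor(A,cv2.COLOR_BGR2HSV); m=((abs(H[...,0].astype(int)-26)<6)&(H[...,1]>150)&(H[...,2]>90)).astype(np.uint8)
    cs=cv2.findContours(cv2.morphologyEx(m,cv2.MORPH_OPEN,np.ones((5,5))),0,2)[0]; k=max(cs,key=cv2.contourArea)
    (u,v),(w,l),a=cv2.minAreaRect(k); b=cv2.boxPoints(((u,v),(w,l),a)); e=max([b[1]-b[0],b[2]-b[1]],key=np.linalg.norm)
    return (c[0]+h-v/s,c[1]+h-u/s),(w/s,l/s),np.degrees(np.arctan2(-e[0],-e[1]))%180, A,H
if __name__=="__main__":
    import pickle
    p=pickle.load(open("w4.pkl","rb"));im=cv2.imread("pics/w4raw.png")
    r=bar(p,im,80,(542,180));print(r[:3]); 
    o=observe();q=o["tool_rot"];print("tool x yaw",np.degrees(2*np.arctan2(q[1],q[0])))
    A,H=r[3:]; m=((H[...,0]<6)|(H[...,0]>174))&(H[...,1]>170)
    print(H[420,420])
    # stand centre, z=30
    n=840
    q,cc=np.mgrid[0:n,0:n]; X=np.stack([612-q/6,250-cc/6,np.full(q.shape,30.)],-1);Q=proj(p,X).astype(np.float32).reshape(n,n,2)
    B=cv2.cvtColor(cv2.remap(im,Q[...,0],Q[...,1],1),cv2.COLOR_BGR2HSV); m=(((B[...,0]<5)|(B[...,0]>175))&(B[...,1]>160)).astype(np.uint8)
    k=max(cv2.findContours(m,0,2)[0],key=cv2.contourArea); (u,v),wl,a=cv2.minAreaRect(cv2.convexHull(k));print("stand",612-v/6,250-u/6,np.array(wl)/6,a)
E
python3 bar.py
```

```text
((541.3745727539062, 181.9306640625), (12.801002502441406, 88.47327677408855), np.float32(115.92975))
tool x yaw 110.14567984316004
[ 21 187 198]
stand 522.0945841471354 172.26668294270831 [25.8843867  69.30494181] 64.23685455322266
```

```bash
python3 -m pendant '[{"tx":-0.014,"ty":0.079,"tz":-0.04,"yaw":0.193,"jaw":1},{"tx":0,"ty":0,"tz":-0.09,"yaw":0,"jaw":1},{"tx":0,"ty":0,"tz":-0.09,"yaw":0,"jaw":1},{"tx":0,"ty":0,"tz":-0.09,"yaw":0,"jaw":1},{"tx":0,"ty":0,"tz":0,"yaw":0,"jaw":1}]'; python3 -m pendant '[{"tx":0,"ty":0,"tz":0,"yaw":0,"jaw":1},{"tx":0,"ty":0,"tz":0,"yaw":0,"jaw":1}]'
```

```text
time: 4.05
tool_pos: [534.4, 180.7, 84.4]
tool_rot: [0.53, 0.848, -0.005, -0.005]
ft_force: [-0.7, 0.8, -0.8]
gripper_width: 93.9
time: 4.25
tool_pos: [543.1, 182.3, 94.0]
tool_rot: [0.53, 0.848, 0.002, 0.002]
ft_force: [1.1, 0.6, 1.3]
gripper_width: 93.9
```

```bash
python3 -m pendant '[{"tx":-0.002,"ty":0,"tz":-0.04,"yaw":0,"jaw":1},{"tx":0,"ty":0,"tz":-0.04,"yaw":0,"jaw":1},{"tx":0,"ty":0,"tz":0,"yaw":0,"jaw":1},{"tx":0,"ty":0,"tz":0,"yaw":0,"jaw":1},{"tx":0,"ty":0,"tz":0,"yaw":0,"jaw":-1}]'; python3 -m pendant '[{"tx":0,"ty":0,"tz":0,"yaw":0,"jaw":-1},{"tx":0,"ty":0,"tz":0,"yaw":0,"jaw":-1},{"tx":0,"ty":0,"tz":0,"yaw":0,"jaw":-1},{"tx":0,"ty":0,"tz":0,"yaw":0,"jaw":-1},{"tx":0,"ty":0,"tz":0,"yaw":0,"jaw":-1}]'
```

```text
time: 4.75
tool_pos: [541.3, 182.5, 53.0]
tool_rot: [0.53, 0.848, 0.002, 0.002]
ft_force: [0.4, -0.4, -0.1]
gripper_width: 89.0
time: 5.25
tool_pos: [539.2, 182.1, 50.4]
tool_rot: [0.529, 0.848, -0.0, -0.0]
ft_force: [1.0, 0.3, 0.7]
gripper_width: 49.7
```

```bash
python3 -m pendant '[{"tx":0,"ty":0,"tz":0,"yaw":0,"jaw":-1},{"tx":0,"ty":0,"tz":0,"yaw":0,"jaw":-1},{"tx":0,"ty":0,"tz":0,"yaw":0,"jaw":-1},{"tx":0,"ty":0,"tz":0,"yaw":0,"jaw":-1},{"tx":0,"ty":0,"tz":0,"yaw":0,"jaw":-1}]';python3 -m pendant '[{"tx":0,"ty":0,"tz":0,"yaw":0,"jaw":-1},{"tx":0,"ty":0,"tz":0,"yaw":0,"jaw":-1},{"tx":0,"ty":0,"tz":0,"yaw":0,"jaw":-1}]'
python3 - <<'E'
from h import *
for i in range(3): 
    o=observe();print(o["tool_pos"],o["gripper_width"],o["ft_force"]);
    p=camera_params("wrist");camera("wrist");R=np.array(p["R"]);print(-R.T@p["t"])
E
```

```text
time: 5.75
tool_pos: [539.7, 182.3, 50.6]
tool_rot: [0.529, 0.848, 0.0, 0.0]
ft_force: [1.3, 1.2, -0.7]
gripper_width: 27.7
time: 6.05
tool_pos: [539.5, 182.2, 50.6]
tool_rot: [0.529, 0.848, 0.0, 0.0]
ft_force: [1.9, 1.4, -0.4]
gripper_width: 27.4
[539.49514611 182.19185375  50.56687658] 27.428411084094893 [ 1.94095444  1.42049583 -0.44970046]
[507.01933115 248.39029037 228.85617062]
[539.49078819 182.17809594  50.59907148] 27.7172045002593 [ 2.25617246  0.84044849 -1.10807366]
[507.00298896 248.38247702 228.855218  ]
[539.44024489 182.16969355  50.56186321] 27.590192553732333 [ 1.44836669  1.49926262 -0.41382608]
[506.98981551 248.3760781  228.854367  ]
```

The width stopped at 27.5 mm, so the fingertips hold the 28 mm tube just below the bar. That is a firm grip squared to the tube, and the tips will still clear the rim by about 9 mm when the key is home. I'll lift it and look.

```bash
python3 -m pendant '[{"tx":0,"ty":0,"tz":0.06,"yaw":0,"jaw":-1},{"tx":0,"ty":0,"tz":0.08,"yaw":0,"jaw":-1},{"tx":0,"ty":0,"tz":0.08,"yaw":0,"jaw":-1},{"tx":0,"ty":0,"tz":0.08,"yaw":0,"jaw":-1},{"tx":0,"ty":0,"tz":0,"yaw":0,"jaw":-1}]';python3 -m pendant '[{"tx":0,"ty":0,"tz":0,"yaw":0,"jaw":-1},{"tx":0,"ty":0,"tz":0,"yaw":0,"jaw":-1},{"tx":0,"ty":0,"tz":0,"yaw":0,"jaw":-1}]'
python3 - <<'E'
from h import *
o=observe();p=camera_params("wrist");im=camera("wrist")
import pickle;pickle.dump(p,open("w5.pkl","wb"));cv2.imwrite("pics/w5raw.png",im);cv2.imwrite("pics/w5.png",cv2.resize(im,(768,576)))
print(o["tool_pos"],o["gripper_width"],o["ft_force"],o["tool_rot"])
t=np.array(o["tool_pos"]);q=o["tool_rot"];a=2*np.arctan2(q[1],q[0]);ux=np.array([np.cos(a),np.sin(a),0]);z=np.array([0,0,35.4-6])
for d in (45,0,-45): print(proj(p,t+z+ux*d)*1.5)
E
```

```text
time: 6.7
tool_pos: [542.4, 182.6, 206.4]
tool_rot: [0.529, 0.848, 0.003, 0.004]
ft_force: [1.2, 0.1, -2.0]
gripper_width: 28.0
time: 7.0
tool_pos: [536.9, 181.6, 197.0]
tool_rot: [0.53, 0.848, -0.002, -0.002]
ft_force: [0.1, 0.3, -2.9]
gripper_width: 28.0
[536.87988658 181.62175666 196.98592109] 28.013015601572345 [ 0.05495706  0.33838042 -2.86350764] [ 0.52950494  0.84830011 -0.00229674 -0.0024836 ]
[[382.83006438 250.41641568]]
[[382.9447505 385.680145 ]]
[[383.0444962  502.01669256]]
```

View pics/w5.png

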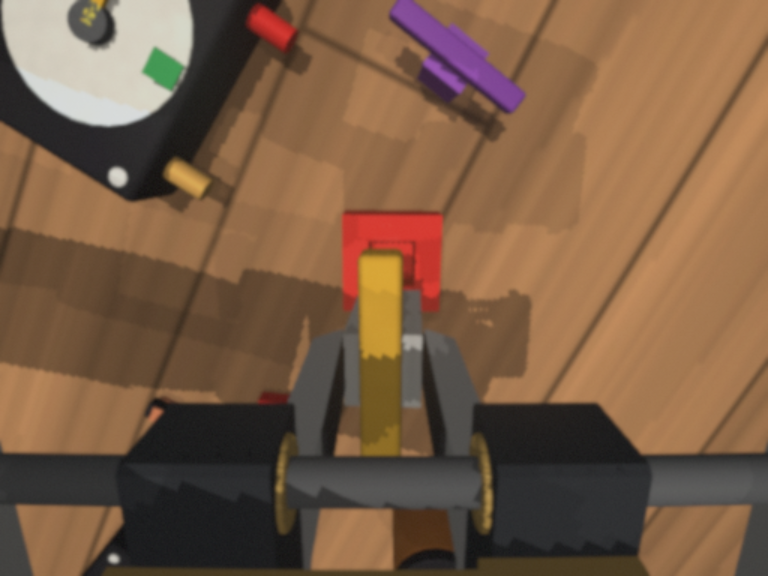

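The key is held upright in line with the tool: bar front end at (381,252) against a prediction of (383,250), so it is within about 0.6 mm of the TCP. I'm carrying it to the collar.

```bash
python3 -m pendant '[{"tx":-0.0155,"ty":-0.06,"tz":0,"yaw":-0.2,"jaw":-1},{"tx":-0.0155,"ty":-0.09,"tz":0,"yaw":-0.2,"jaw":-1},{"tx":-0.0155,"ty":-0.09,"tz":0,"yaw":-0.2,"jaw":-1},{"tx":-0.0155,"ty":-0.09,"tz":0,"yaw":-0.2,"jaw":-1},{"tx":-0.0155,"ty":-0.09,"tz":0,"yaw":-0.2,"jaw":-1}]'; python3 -m pendant '[{"tx":-0.0155,"ty":-0.09,"tz":0,"yaw":-0.127,"jaw":-1},{"tx":-0.0155,"ty":-0.09,"tz":0,"yaw":0,"jaw":-1},{"tx":-0.0155,"ty":-0.09,"tz":0,"yaw":0,"jaw":-1},{"tx":0,"ty":-0.058,"tz":0,"yaw":0,"jaw":-1},{"tx":0,"ty":0,"tz":0,"yaw":0,"jaw":-1}]';python3 -m pendant '[{"tx":0,"ty":0,"tz":-0.04,"yaw":0,"jaw":-1},{"tx":0,"ty":0,"tz":-0.03,"yaw":0,"jaw":-1},{"tx":0,"ty":0,"tz":0,"yaw":0,"jaw":-1},{"tx":0,"ty":0,"tz":0,"yaw":0,"jaw":-1},{"tx":0,"ty":0,"tz":0,"yaw":0,"jaw":-1}]';python3 -m pendant '[{"tx":0,"ty":0,"tz":0,"yaw":0,"jaw":-1},{"tx":0,"ty":0,"tz":0,"yaw":0,"jaw":-1},{"tx":0,"ty":0,"tz":0,"yaw":0,"jaw":-1},{"tx":0,"ty":0,"tz":0,"yaw":0,"jaw":-1},{"tx":0,"ty":0,"tz":0,"yaw":0,"jaw":-1}]'
python3 -c '
from h import *
o=observe();q=o["tool_rot"];print(o["tool_pos"],np.degrees(2*np.arctan2(q[1],q[0])),o["ft_force"],o["dq"])'
```

```text
time: 7.55
tool_pos: [499.1, -29.2, 199.1]
tool_rot: [0.732, 0.681, -0.001, -0.001]
ft_force: [0.4, -1.5, -3.9]
gripper_width: 28.0
time: 8.05
tool_pos: [476.3, -195.6, 199.3]
tool_rot: [0.755, 0.656, -0.001, -0.0]
ft_force: [0.1, 0.6, -3.3]
gripper_width: 28.2
time: 8.55
tool_pos: [477.8, -191.7, 166.1]
tool_rot: [0.753, 0.658, 0.0, 0.001]
ft_force: [0.2, -0.1, -3.3]
gripper_width: 27.9
time: 9.05
tool_pos: [477.2, -191.9, 165.6]
tool_rot: [0.753, 0.658, 0.0, 0.0]
ft_force: [0.2, 0.7, -3.8]
gripper_width: 28.1
[ 477.2388721  -191.92363129  165.55942371] 82.24922567728699 [ 0.24444522  0.71495812 -3.83041548] [ 4.69637025e-04 -3.28704523e-04  3.33827284e-06  4.23729081e-04
  3.32319314e-04  2.08446373e-05]
```

```bash
python3 -m pendant '[{"tx":0.001,"ty":0,"tz":-0.03,"yaw":0,"jaw":-1},{"tx":0,"ty":0,"tz":-0.03,"yaw":0,"jaw":-1},{"tx":0,"ty":0,"tz":0,"yaw":0,"jaw":-1},{"tx":0,"ty":0,"tz":0,"yaw":0,"jaw":-1},{"tx":0,"ty":0,"tz":0,"yaw":0,"jaw":-1}]'
python3 - <<'E'
from h import *
o=observe();p=camera_params("wrist");im=camera("wrist");print(o["tool_pos"],o["ft_force"])
th=np.linspace(0,2*np.pi,60,endpoint=False)
big=cv2.resize(im,None,fx=4,fy=4,interpolation=cv2.INTER_CUBIC)
for r,c in ((27,(0,255,0)),(21.5,(0,255,255))):
    for u in proj(p,np.c_[477.66+r*np.cos(th),-192.37+r*np.sin(th),np.full(60,85)]): cv2.circle(big,tuple(int(v) for v in u*4+1.5),1,c,-1)
t=np.array(o["tool_pos"]);q=o["tool_rot"];a=2*np.arctan2(q[1],q[0]);ux=np.array([np.cos(a),np.sin(a),0]);uy=np.array([ux[1],-ux[0],0])
for dx,dy in ((45,7),(45,-7)): cv2.circle(big,tuple(int(v) for v in proj(p,t+[0,0,29.4]+ux*(dx-.5)+uy*dy)[0]*4+1.5),4,(255,0,0),1)
u=proj(p,[477.66,-192.37,85])[0]*4;print(u/4); y,x=int(u[1]),int(u[0]); cv2.imwrite("pics/w6.png",big[max(0,y-420):y+180,x-400:x+400])
E
```

```text
time: 9.55
tool_pos: [478.4, -192.3, 136.4]
tool_rot: [0.753, 0.658, 0.0, 0.001]
ft_force: [-1.1, -0.2, -2.9]
gripper_width: 28.4
[ 478.35058958 -192.30611475  136.36647067] [-1.05064033 -0.20416577 -2.92339532]
[253.98589518 207.17783073]
```

View pics/w6.png

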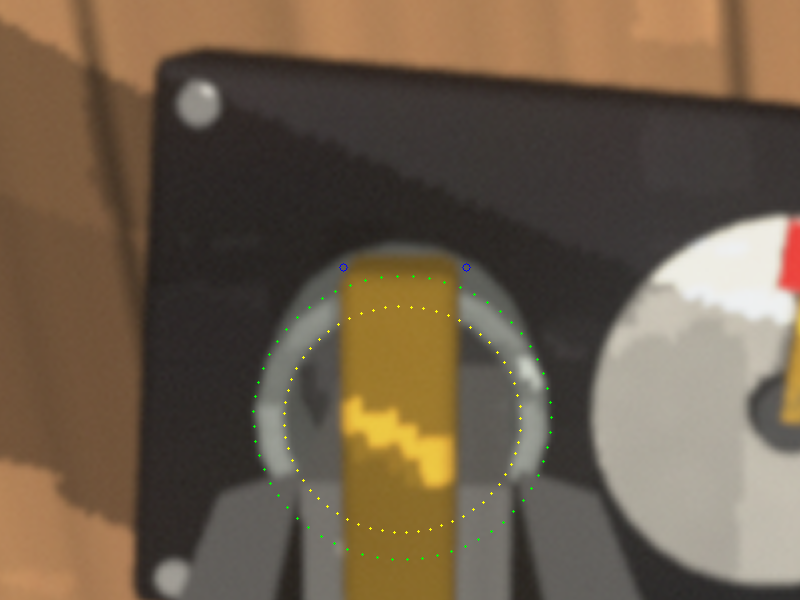

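The pointer is still on red. The rim matches its overlay within about 0.3 mm and the bar within about 1 mm, so the key is centred over the collar. I'm lowering it to the spindle top while watching the force.

```bash
python3 -m pendant '[{"tx":-0.001,"ty":0,"tz":-0.01,"yaw":0,"jaw":-1},{"tx":0,"ty":0,"tz":-0.01,"yaw":0,"jaw":-1},{"tx":0,"ty":0,"tz":0,"yaw":0,"jaw":-1},{"tx":0,"ty":0,"tz":0,"yaw":0,"jaw":-1},{"tx":0,"ty":0,"tz":0,"yaw":0,"jaw":-1}]'; python3 -m pendant '[{"tx":0,"ty":0,"tz":-0.004,"yaw":0,"jaw":-1},{"tx":0,"ty":0,"tz":0,"yaw":0,"jaw":-1},{"tx":0,"ty":0,"tz":-0.004,"yaw":0,"jaw":-1},{"tx":0,"ty":0,"tz":0,"yaw":0,"jaw":-1},{"tx":0,"ty":0,"tz":0,"yaw":0,"jaw":-1}]'
```

```text
time: 10.1
tool_pos: [478.2, -192.3, 127.5]
tool_rot: [0.753, 0.658, 0.001, 0.001]
ft_force: [-2.1, 2.1, 7.2]
gripper_width: 28.0
time: 10.6
tool_pos: [478.6, -192.2, 126.4]
tool_rot: [0.753, 0.658, 0.001, 0.001]
ft_force: [-6.1, 5.0, 20.5]
gripper_width: 27.9
```

Contact came early, near rim height (underside about 83), with side force towards -x,+y. A corner at (+x,-y) is probably catching the rim. I'll back off, shift that way and retry.

```bash
python3 -m pendant '[{"tx":0,"ty":0,"tz":0.02,"yaw":0,"jaw":-1},{"tx":0,"ty":0,"tz":0,"yaw":0,"jaw":-1},{"tx":-0.0024,"ty":0.003,"tz":0,"yaw":0,"jaw":-1},{"tx":0,"ty":0,"tz":0,"yaw":0,"jaw":-1},{"tx":0,"ty":0,"tz":0,"yaw":0,"jaw":-1}]'; python3 -m pendant '[{"tx":0,"ty":0,"tz":-0.008,"yaw":0,"jaw":-1},{"tx":0,"ty":0,"tz":0,"yaw":0,"jaw":-1},{"tx":0,"ty":0,"tz":-0.004,"yaw":0,"jaw":-1},{"tx":0,"ty":0,"tz":0,"yaw":0,"jaw":-1},{"tx":0,"ty":0,"tz":0,"yaw":0,"jaw":-1}]'
```

```text
time: 11.1
tool_pos: [475.3, -190.0, 130.4]
tool_rot: [0.753, 0.658, -0.0, -0.001]
ft_force: [-0.4, -0.0, -3.4]
gripper_width: 27.8
time: 11.6
tool_pos: [476.0, -190.4, 125.4]
tool_rot: [0.753, 0.658, -0.0, -0.0]
ft_force: [-0.2, 0.4, -3.8]
gripper_width: 27.8
```

It's inside the rim now with no contact force. I'm continuing down to the spindle.

```bash
python3 -m pendant '[{"tx":0,"ty":0,"tz":-0.004,"yaw":0,"jaw":-1},{"tx":0,"ty":0,"tz":0,"yaw":0,"jaw":-1},{"tx":0,"ty":0,"tz":0,"yaw":0,"jaw":-1}]'; python3 -m pendant '[{"tx":0,"ty":0,"tz":-0.004,"yaw":0,"jaw":-1},{"tx":0,"ty":0,"tz":0,"yaw":0,"jaw":-1},{"tx":0,"ty":0,"tz":0,"yaw":0,"jaw":-1}]'
```

```text
time: 11.9
tool_pos: [476.0, -190.4, 123.4]
tool_rot: [0.753, 0.658, 0.0, -0.0]
ft_force: [0.5, 0.8, -3.1]
gripper_width: 28.1
time: 12.2
tool_pos: [476.2, -190.6, 122.3]
tool_rot: [0.753, 0.658, -0.0, 0.0]
ft_force: [-1.8, -0.0, 4.2]
gripper_width: 27.9
```

Contact is at the spindle top: underside 78 mm, as expected. I'm pressing lightly and searching back towards the estimated centre.

```bash
python3 -m pendant '[{"tx":0.0005,"ty":-0.0006,"tz":-0.001,"yaw":0,"jaw":-1},{"tx":0,"ty":0,"tz":0,"yaw":0,"jaw":-1},{"tx":0,"ty":0,"tz":0,"yaw":0,"jaw":-1}]'; python3 -m pendant '[{"tx":0.0005,"ty":-0.0006,"tz":-0.001,"yaw":0,"jaw":-1},{"tx":0,"ty":0,"tz":0,"yaw":0,"jaw":-1},{"tx":0,"ty":0,"tz":0,"yaw":0,"jaw":-1}]'; python3 -m pendant '[{"tx":0.0005,"ty":-0.0006,"tz":0,"yaw":0,"jaw":-1},{"tx":0,"ty":0,"tz":0,"yaw":0,"jaw":-1},{"tx":0,"ty":0,"tz":0,"yaw":0,"jaw":-1}]'; python3 -m pendant '[{"tx":0.0005,"ty":-0.0006,"tz":0,"yaw":0,"jaw":-1},{"tx":0,"ty":0,"tz":0,"yaw":0,"jaw":-1},{"tx":0,"ty":0,"tz":0,"yaw":0,"jaw":-1}]'
```

```text
time: 12.5
tool_pos: [476.4, -190.9, 122.2]
tool_rot: [0.753, 0.658, -0.0, 0.0]
ft_force: [-3.8, 2.1, 7.3]
gripper_width: 28.0
time: 12.8
tool_pos: [476.7, -191.2, 121.9]
tool_rot: [0.753, 0.658, -0.0, 0.0]
ft_force: [-3.9, 1.8, 7.3]
gripper_width: 28.0
time: 13.1
tool_pos: [476.7, -191.3, 121.9]
tool_rot: [0.753, 0.658, -0.0, -0.0]
ft_force: [-3.4, 1.9, 8.5]
gripper_width: 27.7
time: 13.4
tool_pos: [477.0, -191.5, 121.8]
tool_rot: [0.753, 0.658, -0.0, -0.0]
ft_force: [-3.1, 1.9, 8.3]
gripper_width: 27.7
```

```bash
python3 -m pendant '[{"tx":0.0006,"ty":-0.0006,"tz":0,"yaw":0,"jaw":-1},{"tx":0,"ty":0,"tz":0,"yaw":0,"jaw":-1},{"tx":0,"ty":0,"tz":0,"yaw":0,"jaw":-1}]'; python3 -m pendant '[{"tx":0.0006,"ty":-0.0006,"tz":0,"yaw":0,"jaw":-1},{"tx":0,"ty":0,"tz":0,"yaw":0,"jaw":-1},{"tx":0,"ty":0,"tz":0,"yaw":0,"jaw":-1}]'; python3 -m pendant '[{"tx":0.0006,"ty":-0.0006,"tz":0,"yaw":0,"jaw":-1},{"tx":0,"ty":0,"tz":0,"yaw":0,"jaw":-1},{"tx":0,"ty":0,"tz":0,"yaw":0,"jaw":-1}]'
python3 - <<'E'
from h import *
o=observe();p=camera_params("wrist");im=camera("wrist");print(o["tool_pos"],o["ft_force"],o["torque"])
th=np.linspace(0,2*np.pi,60,endpoint=False)
big=cv2.resize(im,None,fx=4,fy=4,interpolation=cv2.INTER_CUBIC)
for r,c in ((27,(0,255,0)),(21.5,(0,255,255))):
    for u in proj(p,np.c_[477.66+r*np.cos(th),-192.37+r*np.sin(th),np.full(60,85)]): cv2.circle(big,tuple(int(v) for v in u*4+1.5),1,c,-1)
t=np.array(o["tool_pos"]);q=o["tool_rot"];a=2*np.arctan2(q[1],q[0]);ux=np.array([np.cos(a),np.sin(a),0]);uy=np.array([ux[1],-ux[0],0])
for dx,dy in ((45,7),(45,-7)): cv2.circle(big,tuple(int(v) for v in proj(p,t+[0,0,29.4]+ux*dx+uy*dy)[0]*4+1.5),4,(255,0,0),1)
for dx in (14,-14):
  for dy in (14,-14): cv2.circle(big,tuple(int(v) for v in proj(p,t+[0,0,15.4]+ux*dx+uy*dy)[0]*4+1.5),4,(255,0,255),1)
u=proj(p,[477.66,-192.37,85])[0]*4; y,x=int(u[1]),int(u[0]); cv2.imwrite("pics/w7.png",big[max(0,y-380):y+220,x-400:x+400])
E
```

```text
time: 13.7
tool_pos: [477.2, -191.7, 121.7]
tool_rot: [0.753, 0.658, -0.0, -0.0]
ft_force: [-4.2, 1.7, 8.5]
gripper_width: 28.0
time: 14.0
tool_pos: [477.4, -191.9, 121.6]
tool_rot: [0.753, 0.658, -0.0, -0.0]
ft_force: [-3.5, 1.5, 8.4]
gripper_width: 27.8
time: 14.3
tool_pos: [477.6, -192.1, 121.6]
tool_rot: [0.753, 0.658, -0.0, -0.001]
ft_force: [-3.8, 2.1, 8.5]
gripper_width: 28.0
[ 477.64433952 -192.07090515  121.63178702] [-3.8469483   2.05909219  8.51166086] [0.57676564 0.96295039 0.02306659]
```

View pics/w7.png

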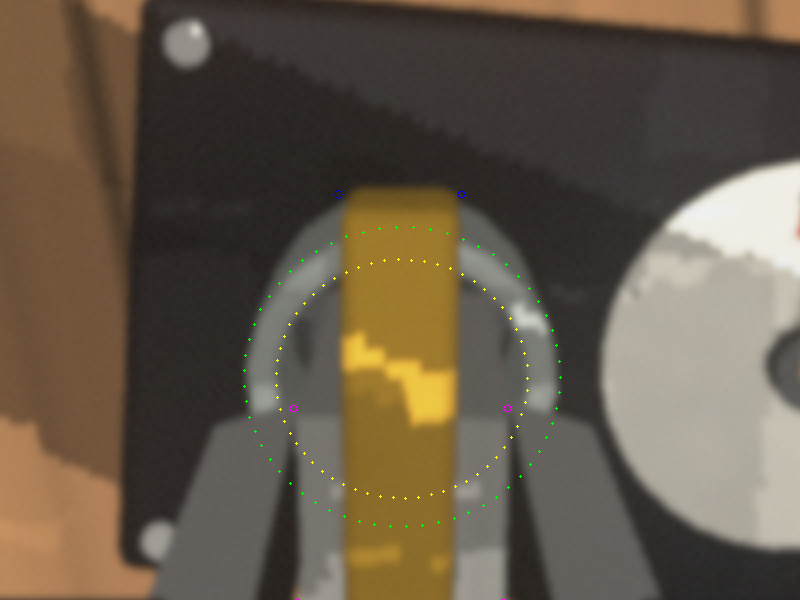

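The key still rests on the spindle top. In this view the rim is centred on its overlay and the bar front is at y=188 against a predicted 194, so the key is about 0.7 mm to +y. I'll search towards -y.

```bash
python3 -m pendant '[{"tx":0,"ty":-0.001,"tz":0,"yaw":0,"jaw":-1},{"tx":0,"ty":0,"tz":0,"yaw":0,"jaw":-1},{"tx":0,"ty":-0.001,"tz":0,"yaw":0,"jaw":-1},{"tx":0,"ty":0,"tz":0,"yaw":0,"jaw":-1},{"tx":0,"ty":0,"tz":0,"yaw":0,"jaw":-1}]'; python3 -m pendant '[{"tx":0,"ty":-0.001,"tz":0,"yaw":0,"jaw":-1},{"tx":0,"ty":0,"tz":0,"yaw":0,"jaw":-1},{"tx":0,"ty":-0.001,"tz":0,"yaw":0,"jaw":-1},{"tx":0,"ty":0,"tz":0,"yaw":0,"jaw":-1},{"tx":0,"ty":0,"tz":0,"yaw":0,"jaw":-1}]'
```

```text
time: 14.85
tool_pos: [477.9, -192.7, 121.5]
tool_rot: [0.753, 0.658, 0.0, -0.001]
ft_force: [-3.5, 3.2, 8.2]
gripper_width: 27.7
time: 15.35
tool_pos: [478.1, -193.3, 121.4]
tool_rot: [0.753, 0.658, 0.001, -0.001]
ft_force: [-3.2, 3.6, 6.6]
gripper_width: 27.5
```

```bash
cat > s.py <<'E'
from h import *
o=observe();np.set_printoptions(precision=3,suppress=True);q=o["tool_rot"]
print("STATE",o["tool_pos"],o["ft_force"],o["torque"],np.degrees(2*np.arctan2(q[1],q[0])))
E
python3 s.py; python3 -m pendant '[{"tx":0,"ty":0.001,"tz":0,"yaw":0,"jaw":-1},{"tx":0,"ty":0,"tz":0,"yaw":0,"jaw":-1},{"tx":0,"ty":0.001,"tz":0,"yaw":0,"jaw":-1},{"tx":0,"ty":0,"tz":0,"yaw":0,"jaw":-1},{"tx":0,"ty":0,"tz":0,"yaw":0,"jaw":-1}]'>/dev/null; python3 s.py
python3 -m pendant '[{"tx":-0.001,"ty":0.001,"tz":0,"yaw":0,"jaw":-1},{"tx":0,"ty":0,"tz":0,"yaw":0,"jaw":-1},{"tx":-0.001,"ty":0.001,"tz":0,"yaw":0,"jaw":-1},{"tx":0,"ty":0,"tz":0,"yaw":0,"jaw":-1},{"tx":0,"ty":0,"tz":0,"yaw":0,"jaw":-1}]'>/dev/null; python3 s.py
python3 -m pendant '[{"tx":0,"ty":0,"tz":0.01,"yaw":0,"jaw":-1},{"tx":0,"ty":0,"tz":0,"yaw":0,"jaw":-1},{"tx":0,"ty":0,"tz":0,"yaw":0,"jaw":-1},{"tx":0,"ty":0,"tz":0,"yaw":0,"jaw":-1},{"tx":0,"ty":0,"tz":0,"yaw":0,"jaw":-1}]'>/dev/null; python3 s.py
```

```text
STATE [ 478.136 -193.292  121.421] [-3.169  3.632  6.637] [ 0.976  0.587 -0.054] 82.23884938249273
STATE [ 478.161 -192.918  121.45 ] [-2.601  2.284  6.784] [ 0.578  0.639 -0.011] 82.25089311384085
STATE [ 476.56  -192.34   119.587] [-0.036 -0.582 -4.156] [-0.02  -0.109  0.074] 82.2530362540709
STATE [ 476.743 -192.444  125.226] [ 0.114  0.352 -3.083] [-0.046 -0.099  0.013] 82.25001265205378
```

In the third state the force vanished at (476.6,-192.3) with the underside below the spindle top, so it had entered the socket there. I'm going back down at that spot.

```bash
python3 -m pendant '[{"tx":0,"ty":0,"tz":-0.01,"yaw":0,"jaw":-1},{"tx":0,"ty":0,"tz":0,"yaw":0,"jaw":-1},{"tx":0,"ty":0,"tz":0,"yaw":0,"jaw":-1},{"tx":0,"ty":0,"tz":0,"yaw":0,"jaw":-1}]'>/dev/null; python3 s.py;  python3 -m pendant '[{"tx":0,"ty":0,"tz":-0.006,"yaw":0,"jaw":-1},{"tx":0,"ty":0,"tz":0,"yaw":0,"jaw":-1},{"tx":0,"ty":0,"tz":-0.006,"yaw":0,"jaw":-1},{"tx":0,"ty":0,"tz":0,"yaw":0,"jaw":-1},{"tx":0,"ty":0,"tz":0,"yaw":0,"jaw":-1}]'>/dev/null; python3 s.py
```

```text
STATE [ 476.889 -192.456  120.346] [-0.121  0.07  -2.711] [-0.031 -0.04   0.012] 82.25384382312583
STATE [ 476.839 -192.424  114.307] [-0.217 -0.101 -3.917] [-0.051 -0.056  0.029] 82.2495765924207
```

The socket is on the spindle and sliding freely. Home should be at TCP z of about 94.6.

```bash
python3 -m pendant '[{"tx":0,"ty":0,"tz":-0.01,"yaw":0,"jaw":-1},{"tx":0,"ty":0,"tz":-0.01,"yaw":0,"jaw":-1},{"tx":0,"ty":0,"tz":-0.008,"yaw":0,"jaw":-1},{"tx":0,"ty":0,"tz":0,"yaw":0,"jaw":-1},{"tx":0,"ty":0,"tz":0,"yaw":0,"jaw":-1}]'>/dev/null; python3 s.py;  python3 -m pendant '[{"tx":0,"ty":0,"tz":-0.006,"yaw":0,"jaw":-1},{"tx":0,"ty":0,"tz":0,"yaw":0,"jaw":-1},{"tx":0,"ty":0,"tz":-0.004,"yaw":0,"jaw":-1},{"tx":0,"ty":0,"tz":0,"yaw":0,"jaw":-1},{"tx":0,"ty":0,"tz":0,"yaw":0,"jaw":-1}]'>/dev/null; python3 s.py
```

```text
STATE [ 476.818 -192.41   100.183] [ 0.737  0.326 -3.477] [-0.014 -0.062  0.004] 82.25167676699935
STATE [ 476.939 -192.496   95.433] [-0.02  -0.051 -2.916] [-0.065 -0.05   0.001] 82.24999894282915
```

```bash
python3 -m pendant '[{"tx":0,"ty":0,"tz":-0.003,"yaw":0,"jaw":-1},{"tx":0,"ty":0,"tz":0,"yaw":0,"jaw":-1},{"tx":0,"ty":0,"tz":0,"yaw":0,"jaw":-1},{"tx":0,"ty":0,"tz":0,"yaw":0,"jaw":-1}]'>/dev/null; python3 s.py;  python3 -m pendant '[{"tx":0,"ty":0,"tz":-0.003,"yaw":0,"jaw":-1},{"tx":0,"ty":0,"tz":0,"yaw":0,"jaw":-1},{"tx":0,"ty":0,"tz":0,"yaw":0,"jaw":-1}]'>/dev/null; python3 s.py
```

```text
STATE [ 477.273 -192.627   94.661] [-1.359  1.566  3.979] [0.218 0.302 0.032] 82.25456821957118
STATE [ 477.518 -192.645   94.497] [-2.86   2.901 11.699] [0.554 0.919 0.014] 82.2589958442716
```

Fully home: firm bottom contact at 94.5-94.7. Turning clockwise.

```bash
python3 -m pendant '[{"tx":0,"ty":0,"tz":0.002,"yaw":-0.1,"jaw":-1},{"tx":0,"ty":0,"tz":0,"yaw":-0.2,"jaw":-1},{"tx":0,"ty":0,"tz":0,"yaw":-0.2,"jaw":-1},{"tx":0,"ty":0,"tz":0,"yaw":-0.2,"jaw":-1},{"tx":0,"ty":0,"tz":0,"yaw":-0.2,"jaw":-1}]'>/dev/null; python3 s.py;  python3 -m pendant '[{"tx":0,"ty":0,"tz":0,"yaw":-0.2,"jaw":-1},{"tx":0,"ty":0,"tz":0,"yaw":-0.2,"jaw":-1},{"tx":0,"ty":0,"tz":0,"yaw":-0.2,"jaw":-1},{"tx":0,"ty":0,"tz":0,"yaw":-0.2,"jaw":-1},{"tx":0,"ty":0,"tz":0,"yaw":-0.2,"jaw":-1}]'>/dev/null; python3 s.py
```

```text
STATE [ 476.986 -191.984   94.486] [-2.243  3.808  7.228] [0.644 0.669 0.318] 55.079246874373986
STATE [ 477.091 -191.819   94.473] [-1.285  3.666  8.164] [0.766 0.674 0.318] 25.068160789201258
```

```bash
python3 -m pendant '[{"tx":0,"ty":0,"tz":0,"yaw":-0.2,"jaw":-1},{"tx":0,"ty":0,"tz":0,"yaw":-0.2,"jaw":-1},{"tx":0,"ty":0,"tz":0,"yaw":-0.2,"jaw":-1},{"tx":0,"ty":0,"tz":0,"yaw":-0.2,"jaw":-1},{"tx":0,"ty":0,"tz":0,"yaw":-0.2,"jaw":-1}]'>/dev/null; python3 s.py;  python3 -m pendant '[{"tx":0,"ty":0,"tz":0,"yaw":-0.1,"jaw":-1},{"tx":0,"ty":0,"tz":0,"yaw":-0.1,"jaw":-1},{"tx":0,"ty":0,"tz":0,"yaw":-0.06,"jaw":-1},{"tx":0,"ty":0,"tz":0,"yaw":0,"jaw":-1}]'>/dev/null; python3 s.py; python3 - <<'E'
from h import *
p=camera_params("top");im=camera("top");wi=camera("wrist")
u=proj(p,[530,-205,50])[0]; x,y=int(u[0]),int(u[1]); cv2.imwrite("pics/t1.png",np.hstack([cv2.resize(im[y-50:y+50,x-50:x+50],(400,400),interpolation=2),cv2.resize(wi,(400,400))]))
E
```

```text
STATE [ 477.324 -191.77    94.46 ] [-1.184  3.862  7.222] [0.864 0.557 0.287] -4.942425779895083
STATE [ 477.357 -191.748   94.458] [-1.985  3.669  7.171] [0.896 0.496 0.158] -12.539291233851765
```

View pics/t1.png

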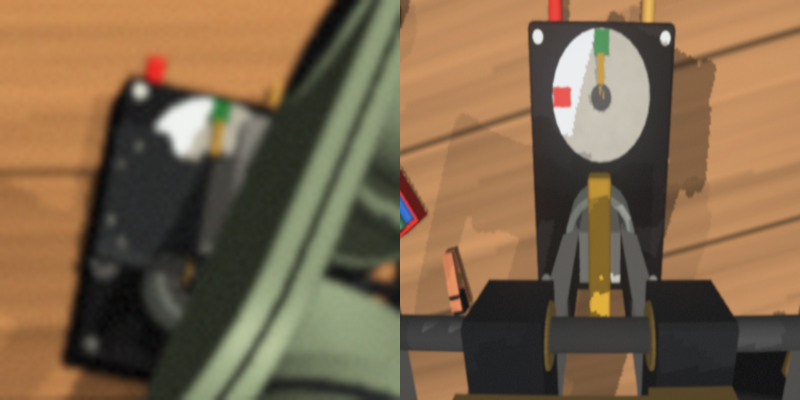

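The pointer is on the green mark. I'll nudge on to feel the stop.

```bash
python3 -m pendant '[{"tx":0,"ty":0,"tz":0,"yaw":-0.08,"jaw":-1},{"tx":0,"ty":0,"tz":0,"yaw":0,"jaw":-1},{"tx":0,"ty":0,"tz":0,"yaw":0,"jaw":-1}]'>/dev/null; python3 s.py;python3 -m pendant '[{"tx":0,"ty":0,"tz":0,"yaw":-0.08,"jaw":-1},{"tx":0,"ty":0,"tz":0,"yaw":0,"jaw":-1},{"tx":0,"ty":0,"tz":0,"yaw":0,"jaw":-1}]'>/dev/null; python3 s.py
```

```text
STATE [ 477.402 -191.737   94.484] [-1.932  3.952  7.095] [0.881 0.46  0.176] -14.916362283016845
STATE [ 477.479 -191.81    94.422] [-0.708  3.883  6.494] [0.807 0.392 0.437] -17.26904399039763
```

Torque rose to 0.44 N m, so it's at the stop. Releasing and withdrawing straight up.

```bash
python3 -m pendant '[{"tx":0,"ty":0,"tz":0,"yaw":0,"jaw":1},{"tx":0,"ty":0,"tz":0,"yaw":0,"jaw":1},{"tx":0,"ty":0,"tz":0,"yaw":0,"jaw":1},{"tx":0,"ty":0,"tz":0,"yaw":0,"jaw":1},{"tx":0,"ty":0,"tz":0,"yaw":0,"jaw":1}]'; python3 -m pendant '[{"tx":0,"ty":0,"tz":0,"yaw":0,"jaw":1},{"tx":0,"ty":0,"tz":0,"yaw":0,"jaw":1},{"tx":0,"ty":0,"tz":0,"yaw":0,"jaw":1},{"tx":0,"ty":0,"tz":0,"yaw":0,"jaw":1},{"tx":0,"ty":0,"tz":0,"yaw":0,"jaw":1}]'; python3 -m pendant '[{"tx":0,"ty":0,"tz":0.04,"yaw":0,"jaw":1},{"tx":0,"ty":0,"tz":0.08,"yaw":0,"jaw":1},{"tx":0,"ty":0,"tz":0.08,"yaw":0,"jaw":1},{"tx":-0.06,"ty":0.02,"tz":0.06,"yaw":0,"jaw":1},{"tx":-0.06,"ty":0.02,"tz":0.02,"yaw":0,"jaw":1}]'; python3 -m pendant '[{"tx":0,"ty":0,"tz":0,"yaw":0,"jaw":1},{"tx":0,"ty":0,"tz":0,"yaw":0,"jaw":1},{"tx":0,"ty":0,"tz":0,"yaw":0,"jaw":1}]'
python3 - <<'E'
from bar import *
p=camera_params("wrist");im=camera("wrist");cv2.imwrite("pics/f.png",cv2.resize(im,(768,576)))
print(observe()["ft_force"],bar(p,im,124,(477.6,-192.4),h=55)[:3])
E
```

```text
time: 22.55
tool_pos: [476.8, -192.6, 93.3]
tool_rot: [0.989, -0.151, -0.0, 0.0]
ft_force: [0.4, -0.2, 0.5]
gripper_width: 64.1
time: 23.05
tool_pos: [476.9, -192.5, 93.5]
tool_rot: [0.989, -0.151, 0.0, 0.0]
ft_force: [-0.2, 1.1, -0.4]
gripper_width: 94.3
time: 23.55
tool_pos: [418.5, -173.7, 237.6]
tool_rot: [0.989, -0.151, 0.003, 0.002]
ft_force: [-0.2, 0.1, 0.5]
gripper_width: 94.3
time: 23.85
tool_pos: [417.1, -172.5, 232.8]
tool_rot: [0.989, -0.151, -0.0, -0.0]
ft_force: [-0.4, -0.2, 0.2]
gripper_width: 93.9
[-0.97971102 -0.29261515 -1.00865004] ((474.93333333333334, -194.48333333333335), (1.0, 1.5), np.float32(90.0))
```

View pics/f.png

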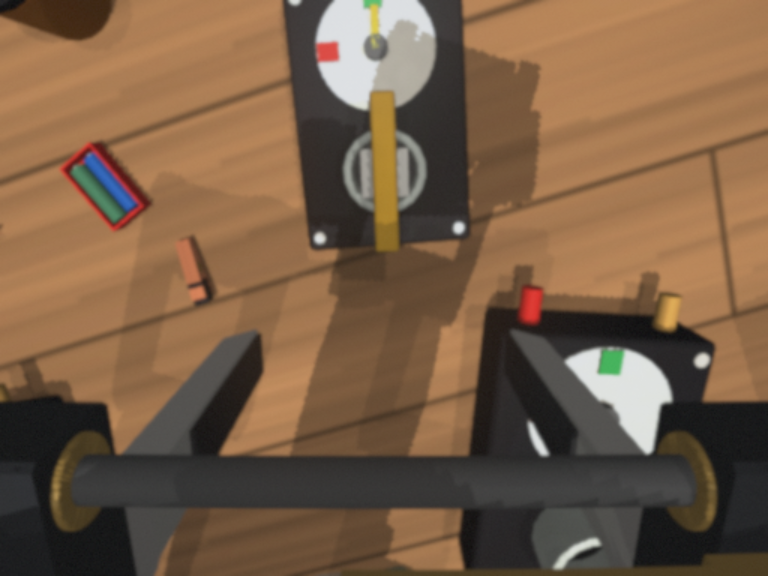

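The key stands upright and seated in the collar at (385,170), with the pointer at the green mark at (373,5). The AA holder, the clip and the cell look undisturbed. The automatic bar fit failed because the bar is too dark for its colour mask, so I'm relying on the picture and the seating readings. Handing in.

```bash
python3 -c 'from workcell import *; print(finish_job())'
```

```text
the job is handed in; nothing more can be done
None
```

I fitted the T-key onto the spindle of the 180 x 120 mm station, pushed it home, turned it clockwise to the stop and released it. The job was handed in shortly after 23.9 s on the robot's clock; no verdict was reported.

**Fitting:** My first descent caught the collar rim at about 20 N. I backed off, and a short search found the spindle; the key then slid freely. It bottomed at TCP height 94.5–94.7 mm (94.6 expected), before any turning.

**Turning:** I turned the tool 99.5° in all, including the socket's slack. The torque ran at about 0.3 N m, dipped to 0.16–0.18 near the end, then rose to 0.44, which I took as the stop. A picture just before that already showed the pointer on the green mark.

**Last checks:** In the final wrist picture the key stands upright in the collar with the pointer at green. The AA holder and test clip look undisturbed, and so does the small part of the glass cell in view. The gripper was open and well clear.

**Failed or not done:**
- The automatic bar fit on the final picture failed because the bar was too dark for its colour mask. The seating therefore rests on the picture and the height and force readings.
- I did not measure the key's tilt or the pointer's angle.
- I viewed 10 pictures, within the budget.

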